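# Close the keyed lid of the slide desiccator

### The arm

A 6-joint arm with a two-finger parallel gripper is mounted at the origin on the work surface. World frame = base frame: x ahead of the robot, y to its left, z up, the work surface at z = 0. Lengths are in mm, angles in rad, forces in N, time in s.
With the tool pointing down it reaches from about 275 to 1000 mm from the base axis. Payload 8.4 kg.
Tool frame: the origin (TCP) lies between the finger pads; the fingertips stand r.finger_overhang ahead of it and the grasp point (between the pads) is the TCP (r.finger_overhang is the distance from the TCP to the fingertips, in mm); z points along the fingers, y is the line along which they close (so a half turn about z gives the same grasp; the last joint's range is limited). The gripper opens to 85 mm and grips with 20 to 120 N. Pads are 22 mm wide; open, the fingers measure 114 mm over their backs; the gripper's body (76 mm by 85 mm) begins 54 mm behind the grasp point. The pads swing forward as they close: fully open they stand 13 mm farther back than shut.
Start: joints at [1.319, 0.353, 1.633, -0, 1.155, -0.002], TCP at [154.505, 605.604, 250.281] pointing down, gripper open.
Joint ranges: [-2.63, 2.63], [-0.92, 2.1], [0.06, 2.66], [-1.3, 4.44], [0, 2.69], [-3.02, 3.02]. Speed limits (rad/s): [2.22, 2.22, 2.79, 3.14, 3.14, 3.14].

### API

Orientations are given as [roll, pitch, yaw] about the fixed x, y, z axes, in that order (R = Rz(yaw) Ry(pitch) Rx(roll)).
In Python, from rig import r, cams, sign_off gives the robot as it stands.
- The arm moves only by the shell command python3 -m crank 'ROWS' [FORCE]. ROWS is JSON, a list of rows, each a list of 7 numbers: the shift along the tool's x, y, z in m, then the turn, a rotation vector about the tool's x, y, z in rad, then the closure, from 0 (fully open) to 1 (shut). In form: [[dx, dy, dz, ax, ay, az, gripper], ...]. A call has 1 to 5 rows; each row is the pose to reach, as a shift and turn from the pose commanded when the call began, along the tool's axes at that moment; what a row does not reach only later rows make up. A row lasts 1/10 s, in which the tool goes at most 50 mm and 8.59 degrees, less where a joint would pass 70% of its speed; a pose out of reach is approached as far as the arm can. A call with a gripper value outside its range is refused whole. The fingers move at their own pace and stop on an object; FORCE is the grip in N (left out, the last holds). Time passes only in rows, so rows that repeat a pose let the fingers close. It gives the time, the measured TCP pose, the force, the opening and the grip force at its end, in the units of the state.
- r.sense(): the state, without advancing time (a new reading comes with each control period).
- cams.grab_frame(name): name is "scene" or "top"; returns a dict with "image" (384x512x3 uint8, red, green, blue), "fx", "fy", "cx", "cy" (pixels), "position" and "orientation" of the camera in the world. Camera axes: x right, y down, z forward; pixel columns grow to the right and rows downward; lengths in mm; the calibration is good to about 2 mm. A picture is of the moment at which its call begins. There is no depth.
- sign_off(): hands the job in; it is judged then, once.
The state is a dict: "clock": time; "qpos": joint angles; "qvel": joint speeds; "joint_efforts": joint torques, N m; "eef_pos": TCP position; "tcp_rot": TCP orientation; "contact_force": force on the tool from outside, world axes, zero at the start; "wrist_torque": the same for the moment, N m; "opening": opening from 0.0 (shut) to 1.0 (fully open); "grasp_force": force on a finger pad.
Only numpy, scipy, OpenCV 4.12 (cv2) and the standard library are available. Lean on these libraries where they do the work, as an engineer would, in place of code of your own. Each camera call takes 0.05 s, during which the arm holds its last target. There are 200 camera calls.

### The job

The lid of the slide desiccator is not shut: its lugs lie up on top of the jar's rim. Without taking the lid off, turn it on the rim until its wide key drops into the wide notch and it sits fully home, then swing the clamp over it right up to the stop so that it stays shut. Leave the other things on the bench standing where they are, and let go of everything at the end.

Things in the scene. Friction and masses are not known exactly. Their poses are not given: they have to be found in the camera images.
- jar: Desiccator jar for microscope slides, fixed, upright: clear wall, white flanged rim 156 mm across, its flat top 110 mm above the bench; mouth 112 mm across. Origin: on the jar's axis at bench height; +x to the wide notch, z up. The rim has three notches seen from above outside the lid's disc: a wide one at +x, narrow ones (24 mm) at +120 and -120 degrees.
- jar_mouth (a point): Centre of the jar's mouth, on its axis, level with the top of the rim.
- key_notch (a point): Middle of the wide notch for the key, 67 mm from the jar's axis along the jar's +x, level with the top of the rim. It is 36 mm wide; all notches are 14 mm deep and open to the outside, and leave each lug 3 mm play to either side.
- lid: Loose aluminium lid, 0.28-0.46 kg: disc 126 mm across, 8 mm thick; spigot below, 108 mm across, 28 mm deep, 2 mm play all round in the mouth. Origin: centre of the disc's underside; +x to the key, z up. At the start its lugs lie on the rim (origin 12 mm above the rim), key 0.5 to 1.35 rad counter-clockwise from above off the wide notch; turned clockwise over it, it drops 12 mm by its weight.
- lid_key (a point): Top of the key, the lid's wide lug (30 mm), 67 mm from the lid's axis along its +x, level with the disc's top. Two narrow lugs (18 mm) stand at +120 and -120 degrees from it. All lugs stick out to 77 mm from the axis and reach 12 mm below the disc. Home, the lugs are in their notches and the disc lies on the rim.
- lid_grip (a point): Centre of the top face of the lid's handle, 44 mm above the lid's origin: a black upright bar along the lid's x through its axis, 90 mm long, 24 mm wide, rising 36 mm above the disc.
- clamp (a joint): Angle of the steel swing clamp: 0 = closed, at its stop, arm pointing at the jar's axis over the lid's edge; grows counter-clockwise from above as it opens, to 1.9 rad. Light friction (about 1.5 N at the knob); stays where it is left. The arm, 18 mm wide and 10 mm thick, passes 3 mm above the disc of a lid that is home; a lid not home is in its way.
- clamp_knob (a point): Top centre of the clamp's knob, 176 mm above the bench: an upright black round pin, 20 mm across, 45 mm tall, standing on the clamp's tail 65 mm from the pivot, on the side away from the arm's tip. With the clamp closed it is 165 mm from the jar's axis.
- clamp_pivot (a point): On the clamp's upright pivot axis, level with the top of its arm and tail (131 mm above the bench). It stands outside the rim, 100 mm from the jar's axis, 60 degrees counter-clockwise from above from the wide notch. The arm reaches 62 mm from it to the tip, the tail 80 mm the other way; a boss on it rises 8 mm above the arm.
- beaker: Bystander, to be left alone: clear open beaker, 70 mm wide, 95 mm tall, standing on the bench. Origin: centre of its underside.
- slide_box: Bystander, to be left alone: closed cardboard slide box, 100 x 80 x 35 mm, standing on the bench. Origin: centre of its underside.
- reagent: Bystander, to be left alone: amber screw-top jar, 60 mm wide, 125 mm tall, standing on the bench. Origin: centre of its underside.
- tip_box: Bystander, to be left alone: grey plastic box, 125 x 85 x 60 mm, standing on the bench. Origin: centre of its underside.
- petri: Bystander, to be left alone: clear stack of dishes, 90 mm wide, 45 mm tall, standing on the bench. Origin: centre of its underside.
- glove_box: Bystander, to be left alone: cardboard box, 110 x 120 x 80 mm, standing on the bench. Origin: centre of its underside.
- wash: Bystander, to be left alone: white bottle, 70 mm wide, 170 mm tall, standing on the bench. Origin: centre of its underside.
Not all that is in view belongs to the job. What is shaped like the lid but red or yellow is not meant.

How it is judged:
By the outcome, as a careful person would: the job done as asked, in the order asked, and still so for the second after the job is handed in, with the robot touching nothing.
It also fails if it takes over 51 s, if anything falls off the work surface, if the arm or the gripper's body presses on something with over 40 N, if the wrist force passes 120 N, or if a joint passes its speed limit or range.

## Working session

There is one attempt and no reset: what is moved stays moved. The work goes in short steps, Python scripts to look and compute and a shell command to move; the robot and the scene stay as the last step left them, time stands still between calls to the robot, and variables do not carry over. Pictures are saved under pics/ and viewed, at most 10 in all, crops included, and the job is handed in when it is done.

```bash
mkdir -p pics; ls
python3 - <<'E'
from rig import r,cams
import cv2,pickle
print(r.sense(), r.finger_overhang)
for n in("scene","top"):
    f=cams.grab_frame(n); pickle.dump(f,open(f'pics/{n}0.pkl','wb'))
    print(n,{k:f[k] for k in f if k!='image'})
    cv2.imwrite(f'pics/{n}0.png',cv2.resize(f['image'][:,:,::-1],(800,600),interpolation=cv2.INTER_CUBIC))
E
```

```text
pics
{'clock': 0.0, 'qpos': array([ 1.31863858e+00,  3.53638765e-01,  1.63415271e+00, -7.24697017e-06,
        1.15518801e+00, -2.40016874e-03]), 'qvel': array([-0.00053827,  0.00073477, -0.00033765, -0.00068861,  0.00142884,
       -0.00068125]), 'joint_efforts': array([-1.11775418e-03, -6.05255842e+01, -3.42059791e+01, -3.27578909e-04,
        9.55528492e-03,  7.93066199e-07]), 'eef_pos': array([154.36902311, 605.16538122, 249.55957131]), 'tcp_rot': array([-3.14020581e+00,  3.29732572e-06,  2.89183801e+00]), 'contact_force': array([ 0.77161591, -0.52252775,  0.46299434]), 'wrist_torque': array([-0.00496838,  0.00628398,  0.01322151]), 'grasp_force': 0.0, 'opening': 0.9948784084794398} 19.0
scene {'fx': 425.772884531441, 'fy': 425.772884531441, 'cx': 257.1319025147248, 'cy': 186.68061547201967, 'position': array([1369.87604007,   17.16484823, 1215.96201955]), 'orientation': array([-2.48898161,  0.01029649,  1.582216  ])}
top {'fx': 422.3003680358901, 'fy': 422.3003680358901, 'cx': 253.68571148142368, 'cy': 192.73993881008363, 'position': array([ 438.17849586,  -12.46206376, 1651.22964975]), 'orientation': array([-3.07901874e+00,  2.84029400e-03, -1.57081564e+00])}
```

View pics/top0.png

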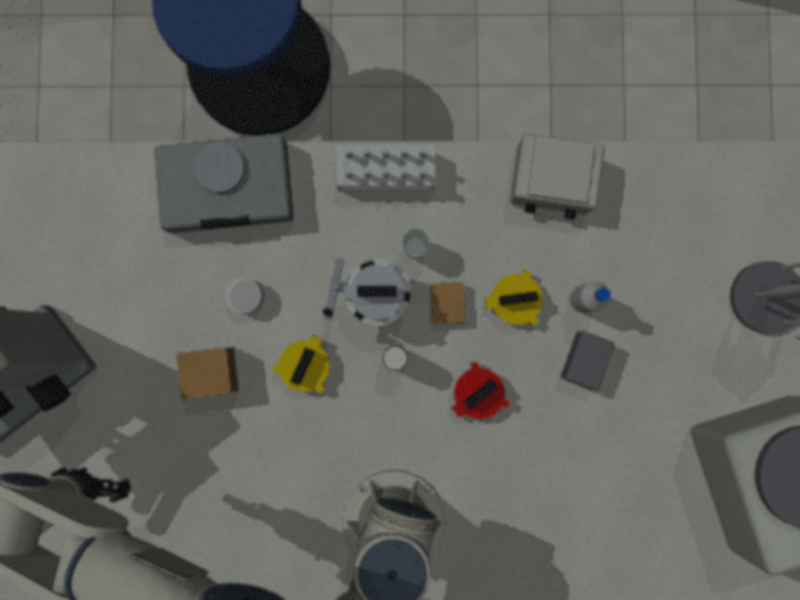

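View pics/scene0.png

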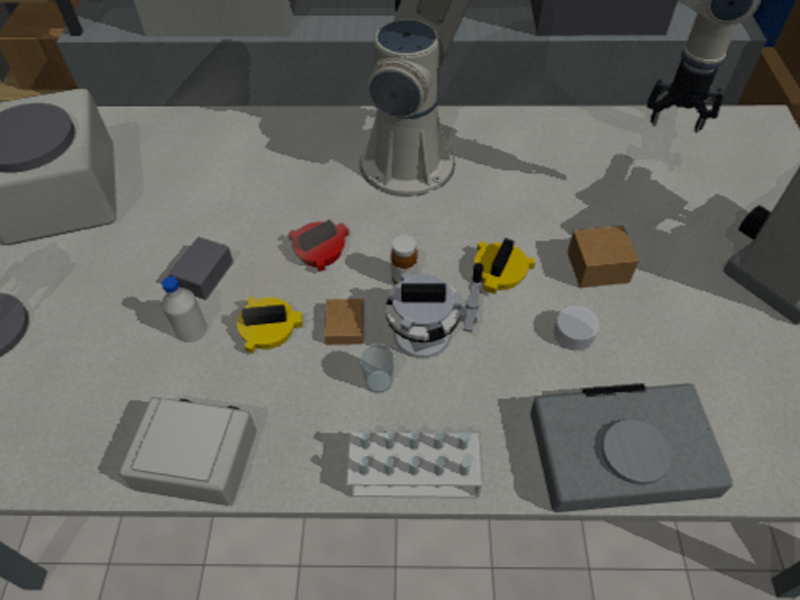

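The jar is at about (377,292) in the top view and (423,310) in the scene view, both in 800-wide pixels. The clamp is on its left and open, with the knob at (328,312). The reagent, beaker and slide box are nearby. I'll take enlarged crops next.

```bash
cat > h.py <<'E'
import numpy as np,cv2,pickle
from scipy.spatial.transform import Rotation as R
def proj(f,P):
    P=np.atleast_2d(P).astype(float); c=(P-f['position'])@R.from_euler('xyz',f['orientation']).as_matrix()
    return np.c_[f['fx']*c[:,0]/c[:,2]+f['cx'],f['fy']*c[:,1]/c[:,2]+f['cy']]
def back(f,u,v,z):
    d=R.from_euler('xyz',f['orientation']).as_matrix()@[(u-f['cx'])/f['fx'],(v-f['cy'])/f['fy'],1]
    return f['position']+d*(z-f['position'][2])/d[2]
def crop(f,u0,v0,w,h,s,name):
    cv2.imwrite(name,cv2.resize(f['image'][v0:v0+h,u0:u0+w,::-1],None,fx=s,fy=s,interpolation=cv2.INTER_CUBIC))
E
python3 - <<'E'
from h import *
f=pickle.load(open('pics/top0.pkl','rb')); crop(f,200,150,75,75,8,'pics/c_top0.png')
g=pickle.load(open('pics/scene0.pkl','rb')); crop(g,235,165,80,70,8,'pics/c_sc0.png')
E
```

```text
(no output)
```

View pics/c_top0.png

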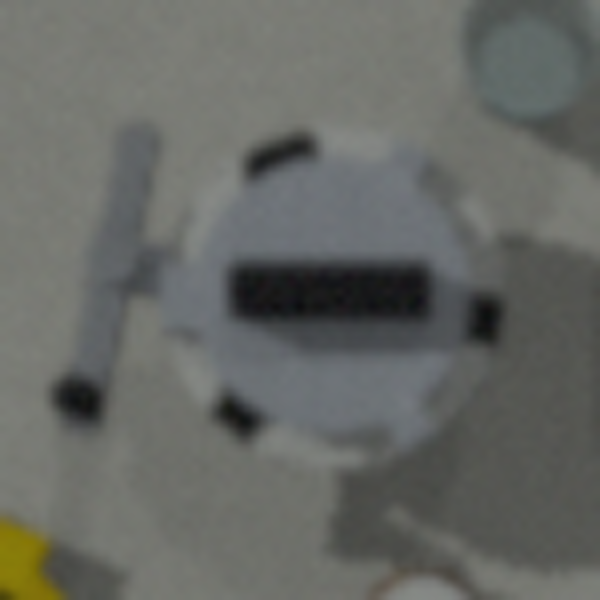

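View pics/c_sc0.png

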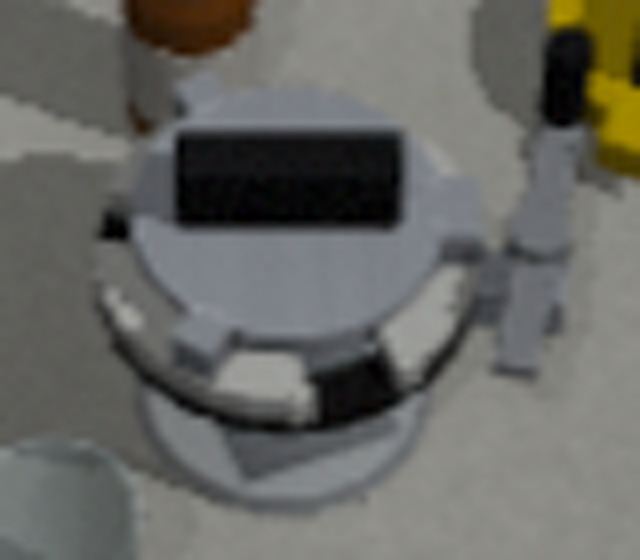

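In the top crop, the wide notch is at (282,153) and the narrow notches at (485,318) and (237,415). The key is at (180,295), the handle's centre at (331,291), the knob at (78,395) and the arm tip at (140,130). In the scene crop, the key is on the right at (455,225), the wide notch at (350,390) and the knob top at (570,45).

Run:
```python
from h import *
from scipy.optimize import least_squares
f=pickle.load(open('pics/top0.pkl','rb'));g=pickle.load(open('pics/scene0.pkl','rb'))
T=lambda x,y:(200+x/8-.5+.0625,150+y/8-.5+.0625)
S=lambda x,y:(235+x/8-.4,165+y/8-.4)
n=[back(f,*T(*p),108) for p in((282,153),(485,318),(237,415))]
print('notches',n)
def jar(p):
    return np.array([[p[0]+70*np.cos(p[2]+a),p[1]+70*np.sin(p[2]+a)] for a in(0,-2*np.pi/3,2*np.pi/3)])
s=least_squares(lambda p:(jar(p)-np.array(n)[:,:2]).ravel(),[600,0,.5]);print('jar',s.x,s.fun)
h=[back(f,*T(*p),166) for p in((230,265),(430,263),(430,318),(230,320))];h=np.array(h)
print('handle',h.mean(0),'len',np.linalg.norm(h[0]-h[1]),'wid',np.linalg.norm(h[1]-h[2]))
d=(h[0]+h[3]-h[1]-h[2]);ka=np.arctan2(d[1],d[0]);print('key ang',ka,'off',ka-s.x[2])
print('handle scene',np.mean([back(g,*S(*p),166) for p in((176,133),(403,133),(403,182),(176,182))],0))
c=s.x[:2];piv=c+100*np.array([np.cos(s.x[2]+np.pi/3),np.sin(s.x[2]+np.pi/3)]);print('pivot',piv)
k=back(f,*T(78,395),176);k2=back(g,*S(572,45),176);tip=back(f,*T(140,130),131)
print('knob',k,k2,np.linalg.norm(k[:2]-piv),'tip',tip,np.linalg.norm(tip[:2]-piv))
a=k[:2]-piv;out=piv-c;print('clamp',(np.arctan2(a[1],a[0])-np.arctan2(out[1],out[0])))
print('beaker',back(f,200+525/8,150+65/8,95),'reag',back(f,200+425/8,150+595/8,125),'closed knob',piv+65*(piv-c)/100)
from rig import r;st=r.sense();M=R.from_euler('xyz',st['tcp_rot']).as_matrix();print(M)
print('delta tool',M.T@(np.r_[h.mean(0)[:2],260]-st['eef_pos']))
```

```text
notches [array([623.45336681,  61.27889742, 108.        ]), array([547.44652091, -31.89854235, 108.        ]), array([503.01590541,  81.52019199, 108.        ])]
jar [5.57971931e+02 3.69668490e+01 3.64466400e-01] [-0.07944901  0.63950725 -0.5669022  -0.25016843  0.64635121 -0.3893388 ]
handle [555.075609    37.17065332 166.        ] len 88.24918470534544 wid 24.323974813746542
key ang 1.5805820828994932 off 1.216115683347885
handle scene [557.88607514  39.6192778  166.        ]
pivot [573.81809152 135.70336303]
knob [508.91947672 146.94533114 176.        ] [509.07000721 151.53857797 176.        ] 65.86510494012167 tip [631.18719614 124.51353886 131.        ] 58.45020384807367
clamp 1.5584072226609633
beaker [664.38924783 -52.35466644  95.        ] reag [419.56104393  -6.10578021 125.        ] closed knob [584.11809582 199.88209714]
[[-9.68950807e-01  2.47253382e-01 -3.13404255e-04]
 [ 2.47253581e-01  9.68950024e-01 -1.23219948e-03]
 [-9.92428824e-07 -1.27143101e-03 -9.99999192e-01]]
delta tool [-528.67359579 -451.33851391   -9.78676454]
```

The measurements agree: the jar is at (558,37) with its notch at 0.364 rad, and the handle is at (556,38) with the key at 1.58 rad. The lid needs about 1.22 rad clockwise, and the clamp is open about 1.56 rad. I'll move over the handle.

```bash
python3 -m crank '[[-0.038,-0.032,0,0,0,0,0],[-0.076,-0.064,0,0,0,0,0],[-0.114,-0.096,0,0,0,0,0],[-0.152,-0.128,0,0,0,0,0],[-0.19,-0.16,0,0,0,0,0]]'
python3 -m crank '[[-0.038,-0.032,0,0,0,0,0],[-0.076,-0.064,0,0,0,0,0],[-0.114,-0.096,0,0,0,0,0],[-0.152,-0.128,0,0,0,0,0],[-0.19,-0.16,0,0,0,0,0]]'
python3 -m crank '[[-0.038,-0.032,0,0,0,0,0],[-0.076,-0.064,0,0,0,0,0],[-0.114,-0.096,0,0,0,0,0],[-0.15,-0.13,0,0,0,0,0],[-0.15,-0.13,0,0,0,0,0]]'
python3 -m crank '[[0,0,0,0,0,0.15,0],[0,0,0,0,0,0.3,0],[0,0,0,0,0,0.45,0],[0,0,0,0,0,0.6,0],[0,0,0,0,0,0.75,0]]'
python3 -m crank '[[0,0,0,0,0,0.15,0],[0,0,0,0,0,0.3,0],[0,0,0,0,0,0.45,0],[0,0,0,0,0,0.56,0],[0,0,0,0,0,0.56,0]]'
cat > st.py <<'E'
from h import *
from rig import r
import sys
st=r.sense();M=R.from_euler('xyz',st['tcp_rot']).as_matrix();np.set_printoptions(precision=3,suppress=True)
print(st['clock'],st['eef_pos'],st['tcp_rot'],st['qpos'],st['contact_force'],st['wrist_torque'],st['opening'],st['grasp_force'])
if len(sys.argv)>1:
    print('tool delta mm',M.T@(np.array([float(a) for a in sys.argv[1:4]])-st['eef_pos']))
E
python3 st.py 556.5 38 154
```

```text
clock: 0.6
eef_pos: [299.6, 401.8, 250.1]
tcp_rot: [-3.141, -0.0, 2.892]
contact_force: [1.6, -0.1, 0.7]
opening: 1.0
grasp_force: 0.0
clock: 1.1
eef_pos: [444.3, 199.7, 250.3]
tcp_rot: [3.142, 0.0, 2.892]
contact_force: [0.6, 0.5, 0.6]
opening: 1.0
grasp_force: 0.0
clock: 1.6
eef_pos: [559.4, 34.0, 250.0]
tcp_rot: [-3.14, 0.002, 2.888]
contact_force: [-0.2, -0.0, -0.2]
opening: 0.999
grasp_force: 0.0
clock: 2.1
eef_pos: [556.3, 38.9, 249.9]
tcp_rot: [-3.141, -0.001, 2.136]
contact_force: [-0.8, -1.4, -0.7]
opening: 1.001
grasp_force: 0.0
clock: 2.6
eef_pos: [556.4, 38.9, 250.0]
tcp_rot: [-3.141, -0.0, 1.581]
contact_force: [-0.5, 0.2, 0.4]
opening: 1.003
grasp_force: 0.0
2.6 [556.354  38.894 249.992] [-3.141 -0.     1.581] [0.067 0.25  1.779 0.    1.114 0.057] [-0.499  0.174  0.367] [ 0.007  0.008 -0.051] 1.00255251306633 0.0
tool delta mm [-0.901  0.21  95.991]
```

```bash
python3 -m crank '[[0,-0.0,0.04,0,0,0,0],[0,0,0.075,0,0,0,0],[0,0,0.094,0,0,0,0],[0,0,0.094,0,0,0,0],[0,0,0.094,0,0,0,0]]'
python3 -m crank '[[0,0,0,0,0,0,0.4],[0,0,0,0,0,0,0.6],[0,0,0,0,0,0,0.8],[0,0,0,0,0,0,0.9],[0,0,0,0,0,0,0.9]]' 40
python3 -m crank '[[0,0,0,0,0,0,0.9],[0,0,0,0,0,0,0.9],[0,0,0,0,0,0,0.9]]'
python3 st.py
```

```text
clock: 3.1
eef_pos: [556.9, 38.7, 156.6]
tcp_rot: [-3.141, -0.0, 1.584]
contact_force: [0.2, 0.5, 0.1]
opening: 1.003
grasp_force: 0.0
clock: 3.6
eef_pos: [556.7, 38.5, 156.9]
tcp_rot: [-3.142, -0.0, 1.582]
contact_force: [-2.3, -0.1, 5.3]
opening: 0.274
grasp_force: 40.8
clock: 3.9
eef_pos: [556.7, 38.6, 156.9]
tcp_rot: [-3.142, 0.0, 1.582]
contact_force: [-3.3, 0.4, 6.1]
opening: 0.273
grasp_force: 40.7
3.9 [556.69   38.56  156.889] [-3.142  0.     1.582] [0.066 0.359 1.861 0.    0.922 0.055] [-3.344  0.385  6.077] [-0.033  0.499 -0.017] 0.27286980850214604 40.73630511760712
```

```bash
python3 -m crank '[[0,0,0,0,0,0.1,0.9],[0,0,0,0,0,0.2,0.9],[0,0,0,0,0,0.3,0.9],[0,0,0,0,0,0.4,0.9],[0,0,0,0,0,0.5,0.9]]'
python3 -m crank '[[0,0,0,0,0,0.1,0.9],[0,0,0,0,0,0.2,0.9],[0,0,0,0,0,0.3,0.9],[0,0,0,0,0,0.4,0.9],[0,0,0,0,0,0.5,0.9]]'
python3 -m crank '[[0,0,0,0,0,0.08,0.9],[0,0,0,0,0,0.15,0.9],[0,0,0,0,0,0.2,0.9],[0,0,0,0,0,0.217,0.9],[0,0,0,0,0,0.217,0.9]]'
python3 st.py
python3 - <<'E'
from h import *
from rig import cams
f=cams.grab_frame('top');pickle.dump(f,open('pics/top1.pkl','wb'));g=cams.grab_frame('scene');pickle.dump(g,open('pics/sc1.pkl','wb'))
a=cv2.resize(f['image'][150:225,200:275],None,fx=5,fy=5,interpolation=2);b=cv2.resize(g['image'][160:235,235:315],None,fx=5,fy=5,interpolation=2)
cv2.imwrite('pics/c1.png',np.hstack([a,b])[:,:,::-1])
E
```

```text
clock: 4.4
eef_pos: [557.1, 38.6, 156.9]
tcp_rot: [3.141, -0.0, 1.078]
contact_force: [-0.8, 0.2, 4.1]
opening: 0.274
grasp_force: 40.4
clock: 4.9
eef_pos: [557.3, 38.6, 156.9]
tcp_rot: [3.141, -0.001, 0.578]
contact_force: [0.1, -0.3, 3.7]
opening: 0.272
grasp_force: 40.3
clock: 5.4
eef_pos: [556.4, 38.5, 156.0]
tcp_rot: [-3.141, 0.001, 0.365]
contact_force: [-0.1, -0.1, -3.8]
opening: 0.279
grasp_force: 39.4
5.4 [556.42   38.529 155.989] [-3.141  0.001  0.365] [0.066 0.36  1.861 0.    0.921 1.272] [-0.145 -0.09  -3.846] [ 0.001 -0.04  -0.01 ] 0.27925724107612154 39.43501889705658
```

View pics/c1.png

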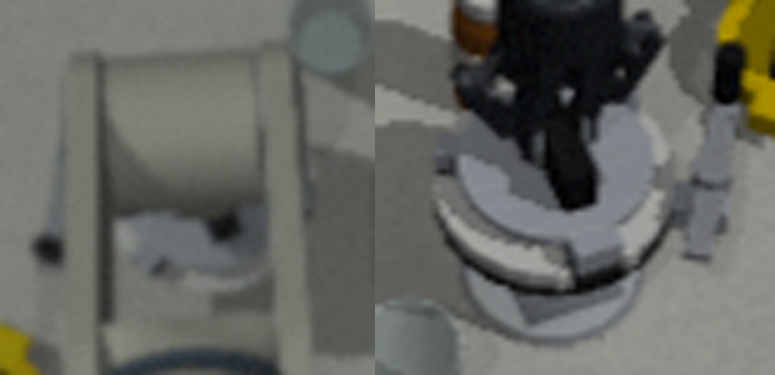

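The key is now over the wide notch at about (597,255) in the right half of the view. The force has changed to the lid's hanging weight, so nothing supports it any more. I'll lower it.

```bash
python3 -m crank '[[0,0,0.003,0,0,0,0.9],[0,0,0.006,0,0,0,0.9],[0,0,0.009,0,0,0,0.9],[0,0,0.011,0,0,0,0.9],[0,0,0.011,0,0,0,0.9]]'
python3 st.py
```

```text
clock: 6.0
eef_pos: [556.7, 38.5, 145.1]
tcp_rot: [-3.141, 0.0, 0.365]
contact_force: [0.6, -0.1, -3.8]
opening: 0.278
grasp_force: 39.4
6.0 [556.706  38.542 145.087] [-3.141  0.     0.365] [0.066 0.375 1.869 0.    0.898 1.272] [ 0.559 -0.122 -3.831] [-0.018 -0.054  0.026] 0.27764752582259805 39.418755769729614
```

It went in. I'll release, lift clear and move over the clamp knob, then check the lid with a picture.

```bash
python3 -m crank '[[0,0,0,0,0,0,0.6],[0,0,0,0,0,0,0.4],[0,0,0,0,0,0,0.2],[0,0,0,0,0,0,0.1],[0,0,0,0,0,0,0.1]]' 20
python3 -m crank '[[0,0,-0.03,0,0,0,0.1],[0,0,-0.065,0,0,0,0.1],[0,0,-0.08,0,0,0,0.1],[0,0,-0.08,0,0,0,0.1]]'
python3 -m crank '[[-0.002,-0.04,0,0,0,0,0.3],[-0.004,-0.08,0,0,0,0,0.4],[-0.006,-0.11,0,0,0,0,0.4],[-0.006,-0.119,0,0,0,0,0.4],[-0.006,-0.119,0,0,0,0,0.4]]'
python3 st.py 509 148 158
python3 - <<'E'
from h import *
from rig import cams
f=cams.grab_frame('top');pickle.dump(f,open('pics/top2.pkl','wb'));g=cams.grab_frame('scene');pickle.dump(g,open('pics/sc2.pkl','wb'))
a=cv2.resize(f['image'][150:225,200:275],None,fx=5,fy=5,interpolation=2);b=cv2.resize(g['image'][160:235,235:315],None,fx=5,fy=5,interpolation=2)
cv2.imwrite('pics/c2.png',np.hstack([a,b])[:,:,::-1])
E
```

```text
clock: 6.5
eef_pos: [556.9, 38.6, 145.4]
tcp_rot: [3.142, -0.0, 0.365]
contact_force: [-0.4, 0.2, -0.8]
opening: 0.9
grasp_force: 0.0
clock: 6.9
eef_pos: [558.3, 38.6, 227.8]
tcp_rot: [3.14, -0.004, 0.365]
contact_force: [-0.1, -0.1, -0.3]
opening: 0.9
grasp_force: 0.0
clock: 7.4
eef_pos: [508.1, 148.3, 224.5]
tcp_rot: [3.142, 0.001, 0.367]
contact_force: [0.2, -1.0, 0.7]
opening: 0.602
grasp_force: 0.0
7.4 [508.102 148.271 224.472] [3.142 0.001 0.367] [ 0.281  0.233  1.863 -0.     1.046  1.485] [ 0.222 -1.009  0.692] [ 0.004 -0.076 -0.004] 0.6021677273583955 0.0
tool delta mm [ 0.813  0.573 66.472]
```

View pics/c2.png

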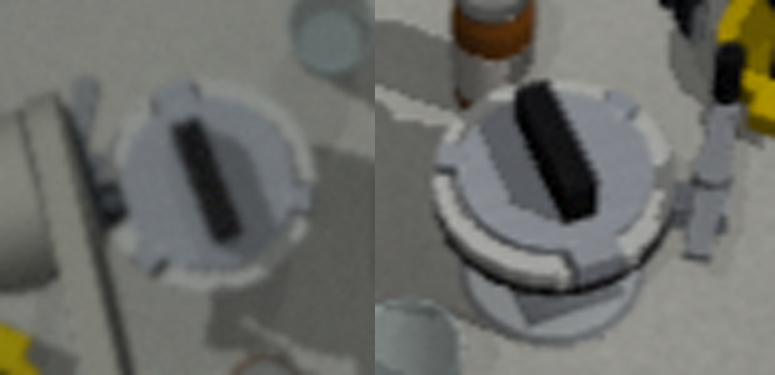

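The lid is home: its lugs are flush in the notches, with the key at (600,262) in the scene half, and the clamp hasn't moved. I'll grip the knob.

```bash
python3 -m crank '[[0.001,0,0.03,0,0,0,0.4],[0.001,0,0.055,0,0,0,0.4],[0.001,0,0.066,0,0,0,0.4],[0.001,0,0.066,0,0,0,0.4]]'
python3 -m crank '[[0,0,0,0,0,0,0.6],[0,0,0,0,0,0,0.8],[0,0,0,0,0,0,0.95],[0,0,0,0,0,0,0.95],[0,0,0,0,0,0,0.95]]' 20
python3 st.py
python3 - <<'E'
from h import *
from rig import r
st=r.sense();M=R.from_euler('xyz',st['tcp_rot']).as_matrix();p=st['eef_pos']
o=np.array([573.8,135.7]);a0=np.arctan2(p[1]-o[1],p[0]-o[0]);print(a0,np.hypot(*(p[:2]-o)))
for a in np.linspace(a0,1.4117,16)[1:]:
    q=np.r_[o+65*np.array([np.cos(a),np.sin(a)]),p[2]];print((M.T@(q-p)).round(1))
E
```

```text
clock: 7.9
eef_pos: [509.1, 146.8, 157.8]
tcp_rot: [-3.141, 0.003, 0.364]
contact_force: [-0.4, 0.6, 0.6]
opening: 0.598
grasp_force: 0.0
clock: 8.4
eef_pos: [510.1, 148.1, 160.3]
tcp_rot: [3.141, -0.001, 0.365]
contact_force: [-2.0, -0.3, 7.0]
opening: 0.229
grasp_force: 21.4
8.4 [510.063 148.067 160.306] [ 3.141 -0.001  0.365] [ 0.28   0.316  1.916 -0.     0.908  1.486] [-2.008 -0.269  6.992] [-0.022  0.438  0.02 ] 0.22902127948404252 21.420476138591766
2.9499367527714178 64.92553378260783
[ 3.7 -5.5  0. ]
[  8.1 -10.6   0. ]
[ 12.9 -15.1   0. ]
[ 18.2 -19.2   0. ]
[ 23.9 -22.7   0. ]
[ 29.9 -25.6   0. ]
[ 36.1 -27.9   0. ]
[ 42.6 -29.5   0. ]
[ 49.2 -30.4   0.1]
[ 55.9 -30.7   0.1]
[ 62.5 -30.3   0.1]
[ 69.1 -29.2   0.1]
[ 75.5 -27.4   0.1]
[ 81.7 -25.    0.1]
[ 87.7 -22.    0.1]
```

```bash
python3 -m crank '[[0.004,-0.0055,0,0,0,0,0.95],[0.008,-0.0105,0,0,0,0,0.95],[0.013,-0.015,0,0,0,0,0.95],[0.018,-0.019,0,0,0,0,0.95],[0.024,-0.0225,0,0,0,0,0.95]]'
python3 -m crank '[[0.006,-0.003,0,0,0,0,0.95],[0.012,-0.005,0,0,0,0,0.95],[0.0185,-0.007,0,0,0,0,0.95],[0.025,-0.008,0,0,0,0,0.95],[0.032,-0.008,0,0,0,0,0.95]]'
python3 st.py 584.1 199.9 160
```

```text
clock: 8.9
eef_pos: [524.2, 177.0, 160.0]
tcp_rot: [3.14, 0.0, 0.365]
contact_force: [-3.1, -5.6, 5.3]
opening: 0.228
grasp_force: 21.5
clock: 9.4
eef_pos: [550.4, 197.7, 160.1]
tcp_rot: [-3.139, 0.001, 0.364]
contact_force: [-8.2, 9.1, 6.6]
opening: 0.22
grasp_force: 18.9
9.4 [550.359 197.739 160.06 ] [-3.139  0.001  0.364] [0.341 0.392 1.8   0.003 0.95  1.546] [-8.172  9.07   6.557] [ 1.461  1.356 -0.204] 0.21987669516339206 18.87588322162628
tool delta mm [32.301  9.989  0.014]
```

```bash
python3 -m crank '[[0.006,0.001,0,0,0,0,0.95],[0.013,0.002,0,0,0,0,0.95],[0.019,0.004,0,0,0,0,0.95],[0.026,0.0065,0,0,0,0,0.95],[0.031,0.009,0,0,0,0,0.95]]'
python3 st.py 584.1 199.9 160
```

```text
clock: 9.9
eef_pos: [584.7, 206.2, 160.7]
tcp_rot: [-3.132, -0.008, 0.363]
contact_force: [-0.1, 37.4, -3.2]
opening: 0.177
grasp_force: 19.6
9.9 [584.697 206.244 160.73 ] [-3.132 -0.008  0.363] [0.331 0.436 1.727 0.012 0.971 1.533] [-0.067 37.395 -3.164] [ 5.645  0.061 -0.464] 0.17675360951951655 19.64659759774804
tool delta mm [-2.814  5.726  0.652]
```

Run:
```python
from h import *
from rig import cams
f=cams.grab_frame('top');g=cams.grab_frame('scene');pickle.dump(g,open('pics/sc3.pkl','wb'))
a=cv2.resize(f['image'][150:225,185:260],None,fx=5,fy=5,interpolation=2);b=cv2.resize(g['image'][160:235,245:325],None,fx=5,fy=5,interpolation=2)
cv2.imwrite('pics/c3.png',np.hstack([a,b])[:,:,::-1])
```

```text
(no output)
```

View pics/c3.png

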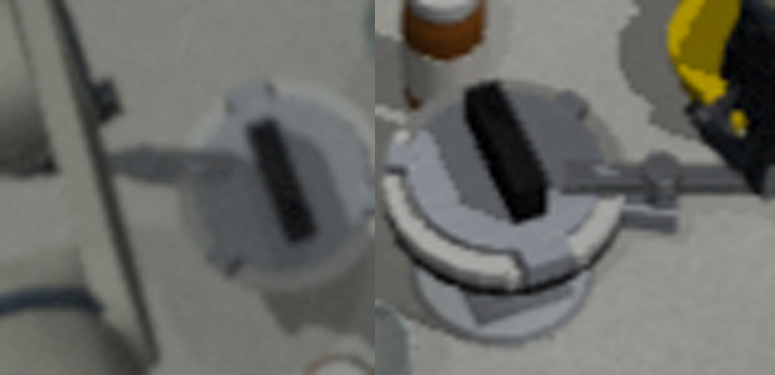

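The clamp arm is now over the lid, with its tip at about (565,178) and its pivot at (660,170). The opening has shrunk to 15 mm, so the pin has slid to the pad edge. I'll work out the angle.

Run:
```python
from h import *
g=pickle.load(open('pics/sc3.pkl','rb'))
t=back(g,245+190/5-.4,160+178/5-.4,131);o=np.array([573.8,135.7]);d=o-t[:2]
print('tip',t,np.hypot(*d),'theta',np.arctan2(d[1],d[0])-1.4117)
pp=back(g,245+285/5-.4,160+168/5-.4,139);print('boss',pp)
for th in(0,.1,.2,.3):
    u=np.array([np.cos(1.4117+th),np.sin(1.4117+th)]);
    q=proj(g,[np.r_[o-62*u,131],np.r_[o,131],np.r_[o+65*u,131]]);print(th,np.r_[o+65*u],((q-[245,160])*5+[375,0]).round())
```

```text
tip [574.30401774  77.31311254 131.        ] 58.389062858214814 theta 0.1677284913511763
boss [572.14636705 136.73558786 139.        ]
0 [584.0976907  199.87910537] [[558. 163.]
 [656. 176.]
 [759. 189.]]
0.1 [577.63902578 200.58653081] [[557. 171.]
 [656. 176.]
 [759. 181.]]
0.2 [571.14200257 200.64563149] [[557. 179.]
 [656. 176.]
 [758. 173.]]
0.3 [564.6715372  200.05581689] [[559. 187.]
 [656. 176.]
 [757. 164.]]
```

Knob is at θ≈0.17. I'll release it, lift, and go behind it to push the rest of the way with closed fingers.

```bash
python3 -m crank '[[0,0,0,0,0,0,0.7],[0,0,0,0,0,0,0.5],[0,0,0,0,0,0,0.4],[0,0,0,0,0,0,0.4]]'
python3 -m crank '[[0,0,-0.03,0,0,0,0.4],[0,0,-0.055,0,0,0.13,0.4],[0,0,-0.055,0,0,0.26,0.7],[0,0,-0.055,0,0,0.39,1],[0,0,-0.055,0,0,0.52,1]]'
python3 -m crank '[[0,0,0,0,0,0,1],[0,0,0,0,0,0,1]]'
python3 st.py 541 202 160
```

```text
clock: 10.4
eef_pos: [583.3, 198.8, 159.4]
tcp_rot: [3.141, -0.0, 0.365]
contact_force: [0.3, 0.1, 0.1]
opening: 0.601
grasp_force: 0.0
clock: 10.9
eef_pos: [583.4, 198.6, 214.7]
tcp_rot: [3.142, -0.001, -0.161]
contact_force: [-0.6, 0.7, -0.6]
opening: 0.085
grasp_force: 0.0
clock: 11.1
eef_pos: [583.3, 198.7, 214.3]
tcp_rot: [3.141, 0.0, -0.152]
contact_force: [0.1, 0.2, 0.3]
opening: 0.002
grasp_force: 0.0
11.1 [583.295 198.747 214.294] [ 3.141  0.    -0.152] [ 0.326  0.375  1.687 -0.     1.08   2.049] [0.145 0.15  0.289] [0.036 0.026 0.03 ] 0.0024504740946465716 0.0
tool delta mm [-42.3     3.168  54.295]
```

```bash
python3 -m crank '[[-0.046,0,0,0,0,0,1],[-0.046,0,0,0,0,0,1],[-0.046,0,0.03,0,0,0,1],[-0.046,0,0.054,0,0,0,1],[-0.046,0,0.054,0,0,0,1]]'
python3 -m crank '[[0.005,0,0,0,0,0,1],[0.01,0,0,0,0,0,1],[0.014,0,0,0,0,0,1],[0.018,0,0,0,0,0,1],[0.022,0,0,0,0,0,1]]'
python3 -m crank '[[0.002,0,0,0,0,0,1],[0.003,0,0,0,0,0,1],[0.003,0,0,0,0,0,1]]'
python3 st.py
```

```text
clock: 11.6
eef_pos: [536.1, 205.4, 157.6]
tcp_rot: [3.139, 0.004, -0.153]
contact_force: [-0.5, -0.0, 0.2]
opening: -0.001
grasp_force: 0.0
clock: 12.1
eef_pos: [559.4, 203.0, 160.8]
tcp_rot: [-3.141, 0.001, -0.155]
contact_force: [-18.3, 8.4, 11.7]
opening: -0.003
grasp_force: 10.0
clock: 12.4
eef_pos: [559.4, 203.0, 160.7]
tcp_rot: [3.141, 0.007, -0.156]
contact_force: [-18.0, 5.8, 13.6]
opening: -0.0
grasp_force: 9.4
12.4 [559.365 203.01  160.698] [ 3.141  0.007 -0.156] [0.344 0.408 1.773 0.004 0.967 2.068] [-18.024   5.767  13.639] [ 0.891  2.571 -0.   ] -0.00010355880272913295 9.400556087493896
```

The knob no longer advances at 18 N. I'll back off and look.

```bash
python3 -m crank '[[-0.01,0,0,0,0,0,1],[-0.025,0,0,0,0,0,1],[-0.025,0,-0.04,0,0,0,1],[-0.025,0,-0.08,0,0,0,1],[-0.05,0.0,-0.12,0,0,0,1]]'
python3 -m crank '[[-0.05,0,0,0,0,0,1],[-0.1,0,0,0,0,0,1],[-0.15,0,0,0,0,0,1],[-0.15,0,0,0,0,0,1],[-0.15,0,0,0,0,0,1]]'
python3 - <<'E'
from h import *
from rig import cams
f=cams.grab_frame('top');g=cams.grab_frame('scene');pickle.dump(g,open('pics/sc4.pkl','wb'));pickle.dump(f,open('pics/top4.pkl','wb'))
a=cv2.resize(f['image'][160:210,190:240],None,fx=8,fy=8,interpolation=2);b=cv2.resize(g['image'][170:220,265:315],None,fx=8,fy=8,interpolation=2)
cv2.imwrite('pics/c4.png',np.hstack([a,b])[:,:,::-1])
o=np.array([573.8,135.7])
for th in(0,.1,.2):
    u=np.array([np.cos(1.4117+th),np.sin(1.4117+th)]);P=[np.r_[o-62*u,131],np.r_[o,131],np.r_[o+65*u,176]]
    print(th,((proj(f,P)-[190,160])*8+4).round().tolist(),((proj(g,P)-[265,170])*8+[404,4]).round().tolist())
E
```

```text
clock: 12.9
eef_pos: [514.2, 209.8, 281.7]
tcp_rot: [-3.141, -0.002, -0.156]
contact_force: [1.3, 0.5, -0.5]
opening: 0.0
grasp_force: 0.0
clock: 13.4
eef_pos: [364.2, 233.4, 280.7]
tcp_rot: [-3.141, -0.002, -0.153]
contact_force: [0.2, 0.9, 0.3]
opening: 0.002
grasp_force: 0.0
0 [[330.0, 198.0], [195.0, 177.0], [39.0, 144.0]] [[537.0, 185.0], [693.0, 205.0], [871.0, 158.0]]
0.1 [[332.0, 185.0], [195.0, 177.0], [37.0, 159.0]] [[536.0, 197.0], [693.0, 205.0], [872.0, 144.0]]
0.2 [[332.0, 171.0], [195.0, 177.0], [37.0, 174.0]] [[536.0, 210.0], [693.0, 205.0], [870.0, 131.0]]
```

View pics/c4.png

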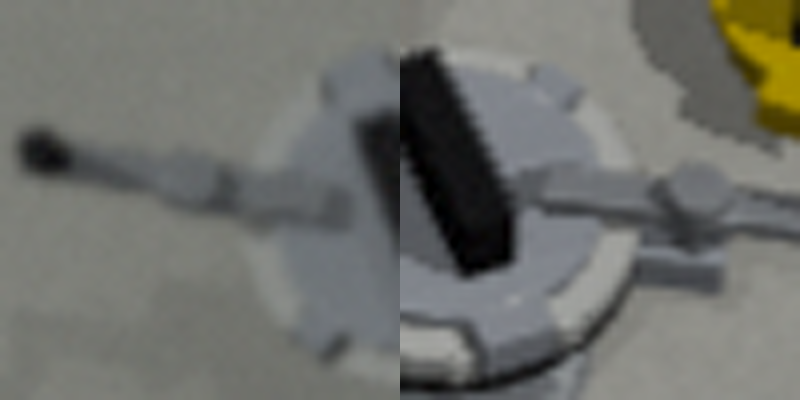

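From the knob (45,151) to the arm tip (345,208) in the top half, the slope matches the model at θ≈0. The clamp is at its stop, the lid is flush, and the robot is clear of everything. I'll hand in.

```bash
python3 -c "
from rig import sign_off
print(sign_off())"
```

```text
the job is handed in; nothing more can be done
None
```

The lid is turned home in its notches, the clamp is swung over it to its stop, and the job was handed in at about 13.5 s with the gripper clear of everything and the other items on the bench not touched.

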